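# Read the mark under two mahjong suit boxes and lay each on its mat

## Task

Two identical tall walnut boxes stand on the drinks cart; one has a round brass disc under its base, the other a straight brass bar. Turn each box over onto its side to read its mark before you bring it over a mat, then lay it on its side on the middle of the matching cork mat: the disc box on the round mat, the bar box on the oblong mat.

Things in the scene. Friction and masses are not known exactly. Their poses are not given: they have to be found in the camera images.
- disc_box_center (a point): disc box: closed walnut block 52 x 52 x 90 mm tall, 0.2 kg, upright on the cart at first; flat brass disc, 36 mm across, hidden under its base. Both boxes look alike otherwise (seam 18 mm below the top, brass stud on top). This point is its centre, 45 mm above the base; z runs from base to top, x and y square to the sides. Leaned over about 30 degrees it topples by itself.
- bar_box_center (a point): bar box: closed walnut block 52 x 52 x 90 mm tall, 0.2 kg, upright on the cart at first; flat brass bar, 44 x 11 mm, hidden under its base. Both boxes look alike otherwise (seam 18 mm below the top, brass stud on top). This point is its centre, 45 mm above the base; z runs from base to top, x and y square to the sides. Leaned over about 30 degrees it topples by itself.
- round_mat: round 156 mm diameter cork mat, 3 mm thick, lying flat and fixed on the cart to one side of the boxes (left or right varies). Origin at the centre of its underside, on the cart top at z = 0; z up.
- oblong_mat: oblong 120 x 170 mm cork mat, 3 mm thick, lying flat and fixed on the cart to one side of the boxes (left or right varies). Origin at the centre of its underside, on the cart top at z = 0; z up, x along its 120 mm width, y along its 170 mm length.
There are look-alikes about, which are no part of the job. What is shaped like the part that bears bar_box_center but orange or red is not meant.

How it is judged:
By the outcome, as a careful person would: the job done as asked, in the order asked, and still so for the second after the job is handed in, with the robot touching nothing.
It also fails if it takes over 70 s, if anything falls off the work surface, if the arm or the gripper's body presses on something with over 40 N, if the wrist force passes 120 N, or if a joint passes its speed limit or range.

## Robot

A 6-joint arm with a two-finger parallel gripper is mounted at the origin on the work surface. World frame = base frame: x ahead of the robot, y to its left, z up, the work surface at z = 0. Lengths are in mm, angles in rad, forces in N, time in s.
With the tool pointing down it reaches from about 275 to 825 mm from the base axis. Payload 5.2 kg.
Tool frame: the origin (TCP) lies at the very end of the fingers, on their centre line; the grasp point (between the pads) lies 19 mm behind it; z points along the fingers, y is the line along which they close (so a half turn about z gives the same grasp; the last joint's range is limited). The gripper opens to 93 mm and grips with 3 to 60 N. Pads are 15 mm wide; open, the fingers measure 128 mm over their backs; the gripper's body (75 mm by 188 mm) begins 65 mm behind the grasp point.
Start: joints at [0.952, 0.259, 1.535, -0, 1.348, -0.203], TCP at [222.136, 503.15, 218.653] pointing down, gripper open.
Joint ranges: [-3.14, 3.14], [-0.91, 2.08], [0.19, 2.58], [-1.22, 4.36], [0.22, 2.71], [-3.12, 3.12]. Speed limits (rad/s): [2.57, 2.57, 3.14, 3.14, 3.14, 3.14].

## Interface

Orientations are given as [roll, pitch, yaw] about the fixed x, y, z axes, in that order (R = Rz(yaw) Ry(pitch) Rx(roll)).
In Python, from bench import robot gives the robot as it stands. The module is installed in compiled form; this text tells all that it offers. Calls block until the motion is done:
- robot.move_ptp(position, orientation): joint-space move of the TCP to a pose.
- robot.move_linear(position, ori=None, speed=150, f_stop=None): straight line of the TCP; ori=None keeps the orientation; speed is the mean speed in mm/s. With f_stop (N) it stops when the force on the tool has changed by that much, and returns True; else False.
- robot.move_j(angles): joint-space move.
- robot.move_gripper(opening): opening from 0.0 (shut) to 1.0 (fully open); the grip force is fixed at half the most; returns when the fingers have stopped.
- robot.sleep(seconds).
- robot.inverse_kinematics(position, orientation): joint angles nearest the present ones, or None.
- robot.get_image(name): name is "side" or "top"; returns a dict with "img" (384x512x3 uint8, blue, green, red), "fovy" (degrees; the focal length in pixels is half the picture's height over the tangent of half this angle, whatever the lens; pixels are square), "cx", "cy" (the principal point, pixels), "k1" (the pictures are not rectified: a ray, as slopes to the right and down, at radius r is drawn at 1 + k1 r^2 times it, then the intrinsics apply), "eye" and "orientation" of the camera in the world. Camera axes: x right, y down, z forward; pixel columns grow to the right and rows downward; lengths in mm; the calibration is good to about 2 mm. A picture is of the moment at which its call begins. There is no depth.
A pose or a line that the arm cannot do raises robot.MotionError and nothing moves.
- robot.hand_in(): hands the job in; it is judged then, once.
Readings, each from a call of its own:
- robot.current_t(): time.
- robot.current_qpos(): joint angles.
- robot.current_joint_vel(): joint speeds.
- robot.current_joint_efforts(): joint torques, N m.
- robot.current_tcp_pos(): TCP position.
- robot.current_eef_rot(): TCP orientation.
- robot.current_contact_force(): force on the tool from outside, world axes, zero at the start.
- robot.current_ft_torque(): the same for the moment, N m.
- robot.current_gripper_width(): opening from 0.0 (shut) to 1.0 (fully open).
- robot.current_finger_force(): force on a finger pad.
Only numpy, scipy, OpenCV 4.12 (cv2) and the standard library are available. Lean on these libraries where they do the work, as an engineer would, in place of code of your own. Each camera call takes 0.05 s, during which the arm holds its last target. There are 200 camera calls.

## Working session

There is one attempt and no reset: what is moved stays moved. The work goes in short steps, each a Python script; the robot and the scene stay as the last script left them, time stands still between calls to the robot, and variables do not carry over. Pictures are saved under pics/ and viewed, at most 10 in all, crops included, and the job is handed in when it is done.

```bash
mkdir -p pics
cat > h.py <<'E'
import numpy as np, cv2
from bench import robot
from scipy.spatial.transform import Rotation as Ro
def cam(n):
    return robot.get_image(n)
def rot(o):
    o=np.array(o,float)
    return o if o.shape==(3,3) else Ro.from_euler('xyz',o).as_matrix()
def ray(c,u,v):
    f=192/np.tan(np.radians(c['fovy'])/2)
    d=np.array([(u-c['cx'])/f,(v-c['cy'])/f]); s=d.copy()
    for _ in range(30): s=d/(1+c['k1']*(s@s))
    return np.array(c['eye']),rot(c['orientation'])@np.array([s[0],s[1],1])
def onz(c,u,v,z=0):
    e,d=ray(c,u,v); return (e+d*(z-e[2])/d[2])
def proj(c,p):
    f=192/np.tan(np.radians(c['fovy'])/2)
    q=rot(c['orientation']).T@(np.array(p,float)-c['eye']); s=q[:2]/q[2]; s=s*(1+c['k1']*(s@s))
    return s*f+[c['cx'],c['cy']]
E
python3 - <<'E'
from h import *
a=cam('top');b=cam('side')
for n,c in(('top',a),('side',b)):
    print(n,c['fovy'],c['cx'],c['cy'],c['k1'],c['eye'],c['orientation'])
    cv2.imwrite(f'pics/{n}0.png',cv2.resize(c['img'],(800,600),interpolation=cv2.INTER_CUBIC))
E
```

```text
top 46.478010503073975 249.44352391482423 192.74310043692785 -0.11047048685150734 [ 199.34817782   15.52235204 1044.46117314] [-2.92553905e+00 -5.84261938e-04 -1.56467405e+00]
side 48.66456700060371 257.92394617912066 183.1612830329218 -0.021520421575719585 [  83.84896731 -832.75714324  798.59221247] [-2.25439253 -0.01994005 -0.38274724]
```

View pics/top0.png

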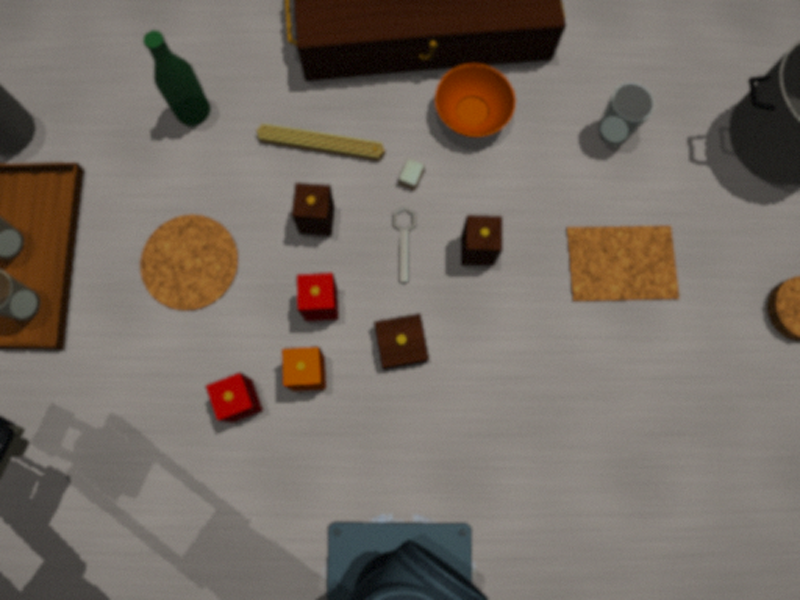

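View pics/side0.png

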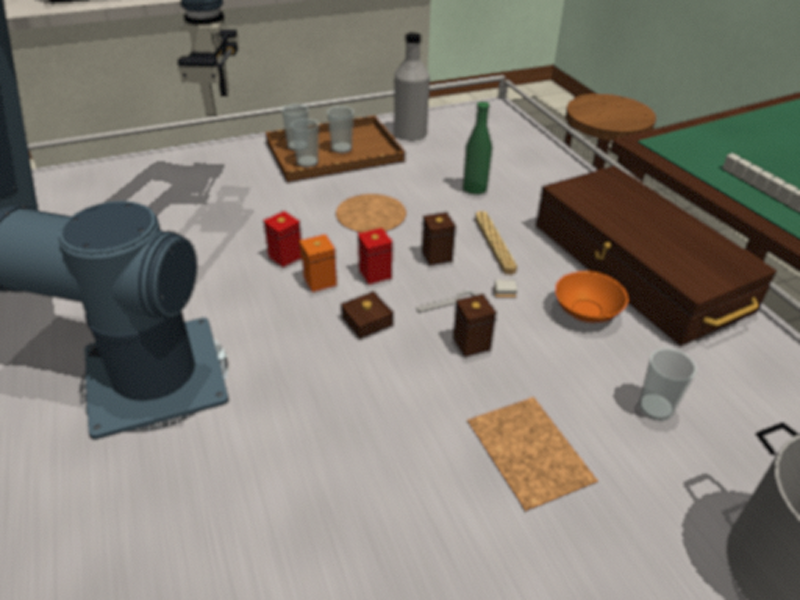

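The top view (800x600) shows these candidates:
- Tall dark walnut boxes at (312,208) and (482,240).
- A low walnut block at (401,342), which the side view at (367,314) shows is short, so I exclude it.
- Red boxes at (317,297) and (233,397), and an orange one at (303,368), all excluded by colour.

I choose the two tall walnut boxes. The round mat is at (189,262) and the oblong mat at (622,263). Next is one close crop to check the choice and measure.

Run:
```python
from h import *
a=cam('top');b=cam('side')
def crop(c,x,y,w,h,s): 
    return cv2.resize(cv2.convertScaleAbs(c['img'][y:y+h,x:x+w],alpha=1.7,beta=15),None,fx=s,fy=s,interpolation=cv2.INTER_CUBIC)
A=crop(a,180,110,50,45,8);B=crop(a,285,130,50,45,8)
C=crop(b,260,130,50,45,8);D=crop(b,280,183,50,45,8)
cv2.imwrite('pics/c1.png',cv2.resize(np.vstack([np.hstack([A,B]),np.hstack([C,D])]),(800,600)) if 0 else np.vstack([np.hstack([A,B]),np.hstack([C,D])])[:600] if 0 else cv2.resize(np.vstack([np.hstack([A,B]),np.hstack([C,D])]),(667,600)))
k=1.5625
print('round',onz(a,189/k,262/k,3),'obl',onz(a,622/k,263/k,3))
for p in((567,228),(671,226),(678,298),(573,301)):print(onz(a,p[0]/k,p[1]/k,3))
for s in((311,200),(485,232)):print('stud',onz(a,s[0]/k,s[1]/k,91))
for s in((438,219),(476,306)):print('stud side',onz(b,s[0]/k,s[1]/k,91))
```

```text
round [488.52024853 329.90326337   3.        ] obl [ 491.35743786 -346.8612716     3.        ]
[ 547.71576814 -262.29316164    3.        ]
[ 553.55286774 -431.82924298    3.        ]
[ 435.7790197  -432.90786324    3.        ]
[ 429.94255852 -265.57874249    3.        ]
stud [557.92619153 131.24752466  91.        ]
stud [ 510.93073668 -119.61504353   91.        ]
stud side [561.59287645 134.93002784  91.        ]
stud side [ 514.08706688 -121.56564113   91.        ]
```

View pics/c1.png

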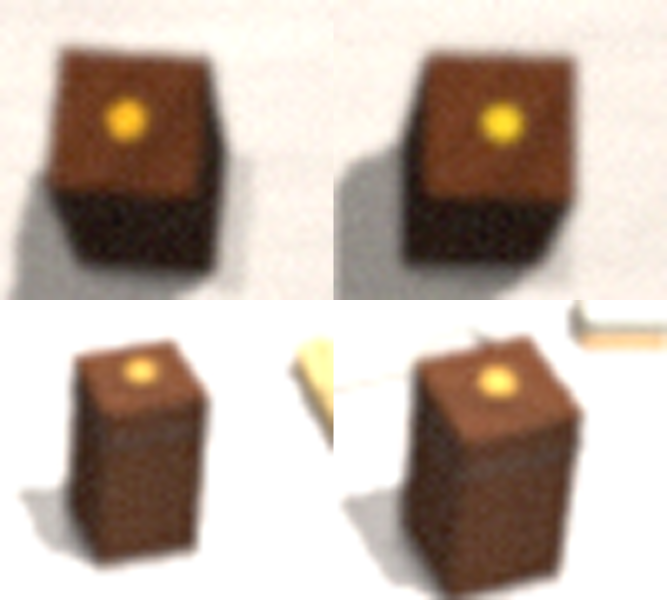

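The crop confirms both are tall walnut boxes with a seam and a stud, square to the axes within about 4°. Plan for each box:
1. Grip it near the top, lift it, and lean it so the base faces the side camera.
2. Let it topple onto its side and read the mark.
3. Regrasp it from above and place it.

First I check that the arm can reach these poses.

```bash
cat >> h.py <<'E'
def tool(yaw,lean=0,flip=False):
    # yaw: angle of closing axis from world x (deg); lean: tool top tips toward +y (deg)
    R=np.array([[0,1,0],[1,0,0],[0,0,-1.]])
    if flip: R=R@np.diag([-1,-1,1.])
    return Ro.from_matrix(Ro.from_euler('xz',[-lean,yaw],degrees=True).as_matrix()@R)
def pose(g,r):  # grasp point -> (tcp, rpy)
    return list(np.array(g,float)+19*r.as_matrix()[:,2]), list(r.as_euler('xyz'))
BL=(560,133);BR=(512.5,-120.5)
E
python3 - <<'E'
from h import *
for n,b,y in(('L',BL,-4),('R',BR,-1)):
  for f in(0,1):
    for l in(0,30,50,65,75):
      for z in (62,140):
        q=robot.inverse_kinematics(*pose((*b,z),tool(y,l,f))); print(n,f,l,z,None if q is None else np.round(q,2))
E
```

```text
L 0 0 62 [ 0.04  0.48  1.69 -0.    0.98  0.11]
L 0 0 140 [ 0.04  0.39  1.61 -0.    1.15  0.11]
L 0 30 62 [ 0.32  0.64  1.52 -0.51  1.24  0.62]
L 0 30 140 [ 0.32  0.55  1.46 -0.49  1.37  0.55]
L 0 50 62 [ 0.45  0.81  1.4  -0.73  1.49  0.8 ]
L 0 50 140 [ 0.45  0.72  1.36 -0.73  1.59  0.71]
L 0 65 62 [ 0.5   0.96  1.31 -0.87  1.68  0.87]
L 0 65 140 [ 0.5   0.86  1.3  -0.88  1.75  0.78]
L 0 75 62 [ 0.53  1.06  1.25 -0.96  1.8   0.89]
L 0 75 140 [ 0.53  0.95  1.26 -0.98  1.86  0.81]
L 1 0 62 [ 0.04  0.48  1.69 -0.    0.98 -3.03]
L 1 0 140 [ 0.04  0.39  1.61 -0.    1.15 -3.03]
L 1 30 62 [ 0.32  0.64  1.52 -0.51  1.24 -2.52]
L 1 30 140 [ 0.32  0.55  1.46 -0.49  1.37 -2.59]
L 1 50 62 [ 0.45  0.81  1.4  -0.73  1.49 -2.35]
L 1 50 140 [ 0.45  0.72  1.36 -0.73  1.59 -2.43]
L 1 65 62 [ 0.5   0.96  1.31 -0.87  1.68 -2.28]
L 1 65 140 [ 0.5   0.86  1.3  -0.88  1.75 -2.36]
L 1 75 62 [ 0.53  1.06  1.25 -0.96  1.8  -2.25]
L 1 75 140 [ 0.53  0.95  1.26 -0.98  1.86 -2.33]
R 0 0 62 [-0.44  0.4   1.81  0.    0.93 -0.43]
R 0 0 140 [-0.44  0.3   1.73  0.    1.11 -0.43]
R 0 30 62 [-0.11  0.46  1.87 -0.7   0.89  0.37]
R 0 30 140 [-0.11  0.35  1.8  -0.62  1.03  0.24]
R 0 50 62 [ 0.07  0.62  1.86 -1.04  1.09  0.8 ]
R 0 50 140 [ 0.07  0.49  1.82 -0.97  1.18  0.64]
R 0 65 62 [ 0.16  0.77  1.82 -1.19  1.29  1.01]
R 0 65 140 [ 0.16  0.63  1.81 -1.16  1.35  0.87]
R 0 75 62 None
R 0 75 140 None
R 1 0 62 [-0.44  0.4   1.81  0.    0.93  2.72]
R 1 0 140 [-0.44  0.3   1.73  0.    1.11  2.72]
R 1 30 62 [-0.11  0.46  1.87 -0.7   0.89 -2.77]
R 1 30 140 [-0.11  0.35  1.8  -0.62  1.03 -2.9 ]
R 1 50 62 [ 0.07  0.62  1.86 -1.04  1.09 -2.34]
R 1 50 140 [ 0.07  0.49  1.82 -0.97  1.18 -2.5 ]
R 1 65 62 [ 0.16  0.77  1.82 -1.19  1.29 -2.13]
R 1 65 140 [ 0.16  0.63  1.81 -1.16  1.35 -2.27]
R 1 75 62 None
R 1 75 140 None
```

```bash
cat >> h.py <<'E'
def topple(b,yaw,gy,lean=60):
    t=tool(yaw)
    robot.move_ptp(*pose((*b,180),t))
    robot.move_linear(pose((*b,62),t)[0],speed=150)
    robot.move_gripper(0.2); print('w',robot.current_gripper_width())
    robot.move_linear(pose((*b,150),t)[0],speed=150)
    l=tool(yaw,lean); g=np.array([b[0],gy,150.])
    robot.move_ptp(*pose(g,l))
    print('w',robot.current_gripper_width(),'t',robot.current_t())
    g2=g.copy(); g2[2]=48
    print('hit',robot.move_linear(pose(g2,l)[0],speed=60,f_stop=4),np.round(robot.current_tcp_pos(),1))
    robot.move_gripper(1.0); robot.sleep(0.4)
    p=np.array(robot.current_tcp_pos())-l.as_matrix()[:,2]*70
    robot.move_linear(list(p),speed=150)
    robot.move_linear(list(p+[0,0,90]),speed=250)
    print('t',robot.current_t())
def show(fn,c,b,s=8):
    u,v=proj(c,b).astype(int); w,h=50,36
    x,y=u-w//2,v-h//2; print(fn,'crop',x,y,s)
    im=cv2.resize(cv2.convertScaleAbs(c['img'][y:y+h,x:x+w],alpha=1.7,beta=15),None,fx=s,fy=s,interpolation=cv2.INTER_CUBIC)
    return im
E
python3 - <<'E'
from h import *
topple(BL,-4,155)
a,b=cam('top'),cam('side')
cv2.imwrite('pics/l1.png',np.vstack([np.hstack([show('top',a,(560,160,26)),show('side',b,(560,160,26))]),]))
E
```

```text
w 0.5577853510267239
w 0.5581365810251577 t 5.2333
hit True [558.8 138.6  43.2]
t 9.0667
top crop 165 118 8
side crop 250 135 8
```

View pics/l1.png

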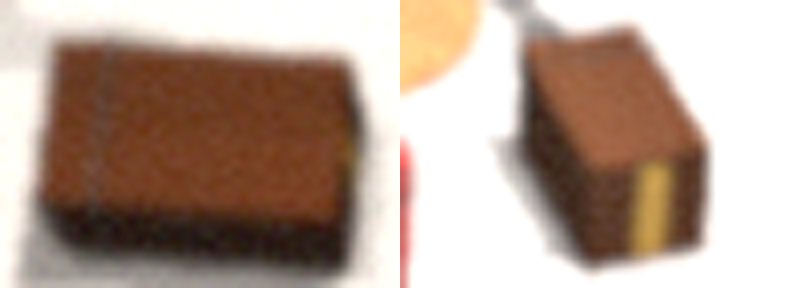

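The left box lies on its side with a straight brass bar on its base (side crop, around (652,210)), so it goes on the oblong mat. Now I topple the right box.

Run:
```python
from h import *
topple(BR,-1,-115)
a,b=cam('top'),cam('side')
cv2.imwrite('pics/r1.png',np.hstack([show('top',a,(512,-110,26)),show('side',b,(512,-110,26))]))
C=np.mean([[53,42],[350,62],[345,218],[42,210]],0)/8+[165,118]
print(onz(a,*C,52))
```

```text
w 0.5524577347645045
w 0.5579210603517749 t 13.95
hit True [ 512.2 -131.5   45. ]
t 17.7417
top crop 277 138 8
side crop 274 193 8
[556.02333881 157.45736676  52.        ]
```

View pics/r1.png

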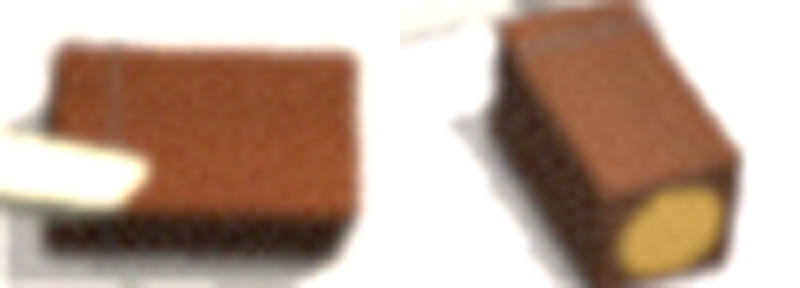

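The right box carries a disc (side crop, around (672,230)), so it goes on the round mat. I place it first, then the bar box.

```bash
cat >> h.py <<'E'
def carry(c,yaw,dst,yd):
    t=tool(yaw); d=tool(yd)
    robot.move_ptp(*pose((*c,170),t))
    robot.move_linear(pose((*c,30),t)[0],speed=150,f_stop=15)
    robot.move_gripper(0.2); print('w',robot.current_gripper_width())
    robot.move_linear(pose((*c,170),t)[0],speed=200)
    robot.move_ptp(*pose((*dst,170),d))
    robot.move_linear(pose((*dst,45),d)[0],speed=150)
    print('hit',robot.move_linear(pose((*dst,29),d)[0],speed=30,f_stop=4),np.round(robot.current_tcp_pos(),1),robot.current_gripper_width())
    robot.move_gripper(1.0); robot.sleep(0.2)
    robot.move_linear(pose((*dst,200),d)[0],speed=200)
    print('t',robot.current_t())
E
python3 - <<'E'
from h import *
a,b=cam('top'),cam('side'); k=1.5625
print('round side',onz(b,371/k,213/k,3),'obl side',np.mean([onz(b,u/k,v/k,3) for u,v in((468,421),(532,399),(596,480),(531,507))],0))
c=onz(a,204/8+277,129/8+138,52)[:2]+[1.5,-1]; print(c)
carry(c,-1,(490,331),0)
carry((558,159),-4,(493,-348.5),2)
a,b=cam('top'),cam('side')
for n,c in(('top',a),('side',b)): cv2.imwrite(f'pics/{n}2.png',cv2.resize(c['img'],(800,600),interpolation=cv2.INTER_CUBIC))
E
```

```text
round side [492.53480055 327.89101059   3.        ] obl side [ 497.36711897 -349.69556974    3.        ]
[ 511.25437313 -107.36730072]
w 0.557867695286075
hit True [490.3 331.2  13.8] 0.5573765958284767
t 26.7333
w 0.5576047763325449
hit True [ 493.2 -348.8   13.8] 0.5584949378084264
t 35.4833
```

View pics/side2.png

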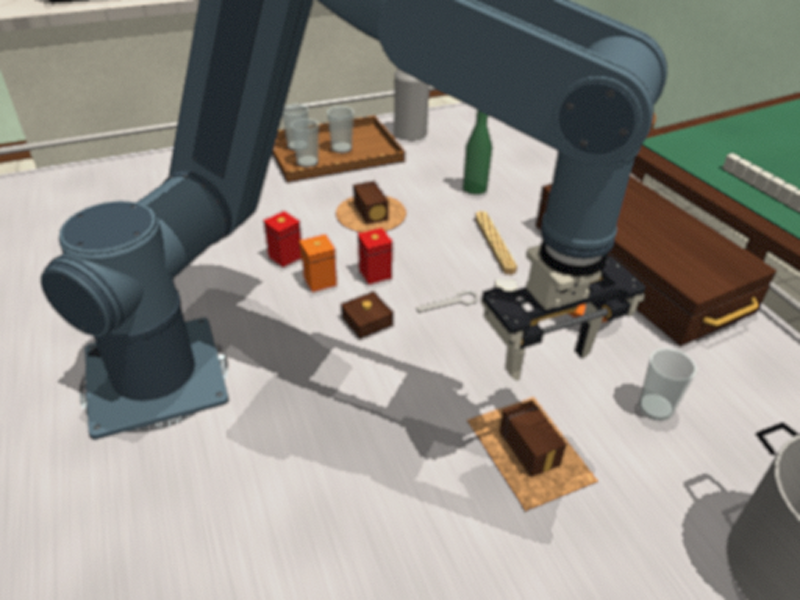

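View pics/top2.png

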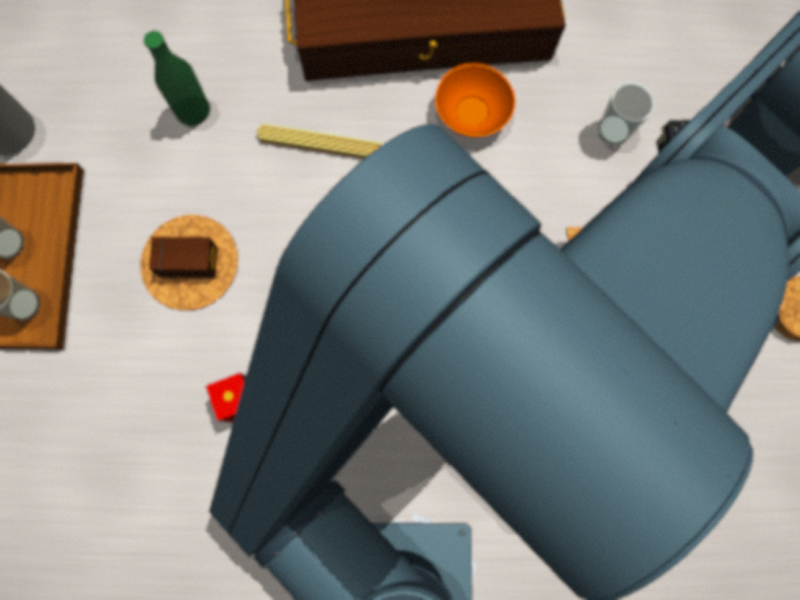

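Both boxes lie on the matching mats. The disc box's top face is centred near (181,256) in the top view, and the bar box's near (532,430) in the side view. I check the offsets numerically.

Run:
```python
from h import *
robot.move_ptp([350,0,300],list(tool(0).as_euler('xyz'))) 
a,b=cam('top'),cam('side');k=1.5625
print('disc',onz(a,181.5/k,257/k,55))
for z in (55,):
  for yy in(-348.5,):
    print('expected top-face corners side',[np.round(proj(b,(493+i*26,yy+j*45,55))*k) for i in(-1,1) for j in(-1,1)])
im=b['img'][245:330,290:390]
A=cv2.resize(im,(400,340),interpolation=cv2.INTER_CUBIC); B=cv2.resize(a['img'][130:215,350:450],(400,340),interpolation=cv2.INTER_CUBIC)
cv2.imwrite('pics/f.png',np.hstack([A,B]))
```

```text
disc [481.75919689 326.12524248  55.        ]
expected top-face corners side [array([533., 457.]), array([501., 409.]), array([566., 445.]), array([532., 399.])]
```

View pics/f.png

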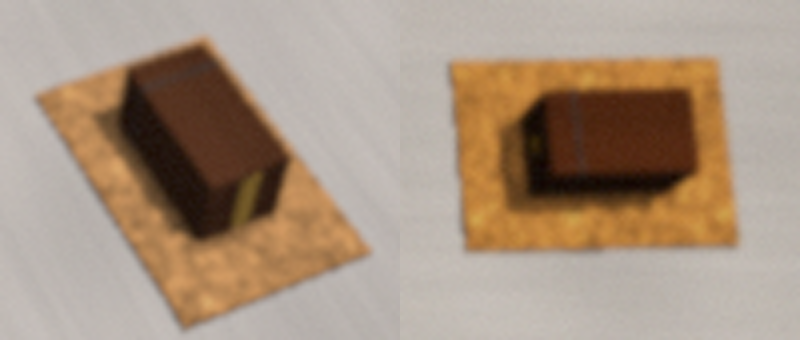

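```bash
python3 -c "
from h import *
print(robot.current_t(),robot.hand_in())"
```

```text
the job is handed in; nothing more can be done
37.15 None
```

The job is handed in at 37 s: I turned both boxes onto their sides and read their marks first, then laid the disc box on the round mat and the bar box on the oblong mat, each within about 1 cm of the middle by my measurements.

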